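# Slide the food tin round the fruit and press it home in its sprung bay

## Task

Slide the short food tin along the worktop, never lifting or tipping it, round the lemon and the tomato without anything touching either, into the mouth of the wooden bay. Press it straight in against the bay's sprung pad until the pad pushes back with about 9 newtons (never more than 16), hold that push for at least half a second, then let go so that the tin stays standing in the bay, snug against the pad. Do not disturb the mug and the honey jar.

Things in the scene. Friction and masses are not known exactly. Their poses are not given: they have to be found in the camera images.
- tin: The thing to slide: a short, closed food tin standing upright, a cylinder 75 mm in diameter and 58 mm tall, about 0.25 to 0.4 kg; sliding it on the worktop takes roughly 1 to 4 N. Origin: centre of its underside, z up.
- lemon: Lemon lying on the worktop, an obstacle that is not to be touched: 83 mm long (its own x), 58 mm wide and 58 mm high; it stays fast where it lies. Origin: centre of its underside.
- tomato: Tomato on the worktop, an obstacle that is not to be touched: about 58 mm across and 62 mm high; it stays fast. Origin: centre of its underside.
- bay: Low fixed wooden bay, 36 mm high, 112 mm wide (140 over its lips), open below and above. Origin: on the worktop in mid mouth, where its two parallel cheeks begin; x points inward (the way to push the tin), z up. Cheeks 88 mm apart (y -44 to +44 mm), 130 mm long; flared lips in front reach out to x = -29 mm, about 122 mm apart at the tips. Inside is a sprung rubber-faced pad, square to x.
- pad_zone (a point): Fixed point of the bay (x = 50 mm, 18 mm up): middle of the range in which the pad's face (62 mm wide, 30 mm high) may lie. The block carrying the pad is set 15 mm to either side of this along the bay's x, unmeasured: find the pad by feel. Spring: 2 N/mm, 12 mm travel. Its force is the push on the tin less the sliding force. Let go, the tin creeps back until friction holds it.
- mug: White dotted mug, 91 mm tall, a loose bystander near the left front edge. Origin: centre of its underside.
- jar: Honey jar with a lid, 65 mm in diameter, 100 mm tall, a loose bystander at the back right. Origin: centre of its underside.
Not all that is in view belongs to the job. There is more than one size of the tin; the job needs the smaller.

How it is judged:
By the outcome, as a careful person would: the job done as asked, in the order asked, and still so for the second after the job is handed in, with the robot touching nothing.
It also fails if it takes over 72 s, if anything falls off the work surface, if the arm or the gripper's body presses on something with over 40 N, if the wrist force passes 120 N, or if a joint passes its speed limit or range.

## Robot

A 6-joint arm with a two-finger parallel gripper is mounted at the origin on a cart in front of the work surface, level with it; the furniture and walls round the work are solid. World frame = base frame: x ahead of the robot, y to its left, z up, the work surface at z = 0. Lengths are in m, angles in rad, forces in N, time in s.
With the tool pointing down it reaches from about 0.35 to 0.875 m from the base axis. Payload 4.2 kg.
Tool frame: the origin (TCP) lies between the finger pads; the fingertips stand 14 mm ahead of it and the grasp point (between the pads) lies 5 mm behind it; z points along the fingers, y is the direction in which the jaws open and shut (so a half turn about z gives the same grasp; the last joint's range is limited). The gripper opens to 87 mm and grips with 3 to 60 N. Pads are 19 mm wide; open, the fingers measure 117 mm over their backs; the gripper's body (75 mm by 190 mm) begins 51 mm behind the grasp point.
Start: joints at [-0.86, 0.385, 0.008, 0, -1.194, -0.259], TCP at [0.273, -0.562, 0.237] pointing down, gripper open.
Joint ranges: [-3.14, 3.14], [-1.21, 2.06], [-1.07, 1.41], [-3.16, 2.05], [-2.99, -0.16], [-3.1, 3.1]. Speed limits (rad/s): [2.79, 2.79, 3.14, 3.14, 3.14, 3.14].

## Interface

Orientations are given as a 3x3 rotation matrix whose columns are the frame's x, y, z axes.
In Python, from bench import robot, cams, order gives the robot as it stands.
- The arm moves only by the tool drive_tool, never from a script. Its argument "motion" is a list of rows, each a list of 4 numbers: the shift along the tool's x, y, z in m, then the turn about the tool's z in degrees. In form: [[dx, dy, dz, roll], ...]. A call has exactly 10 rows; each row is the pose to reach, as a shift and turn from the pose commanded when the call began, along the tool's axes at that moment; what a row does not reach only later rows make up. A row lasts 1/8 s, in which the tool goes at most 62.5 mm and 10.7 degrees, less where a joint would pass 70% of its speed; a pose out of reach is approached as far as the arm can. A call with a gripper value outside its range is refused whole. "gripper" is the finger opening in m, from 0 to 0.087, set as the call begins (left out, the last holds). The fingers move at their own pace and stop on an object; "newtons" is the grip in N (left out, the last holds). Time passes only in rows, so rows that repeat a pose let the fingers close, or fill a call up. It gives the time, the measured TCP pose, the force and the opening at its end, in the units of the state.
- robot.sense(): the state, without advancing time (a new reading comes with each control period).
- cams.read_camera(name): name is "scene" or "top" or "wrist"; returns the picture (384x512x3 uint8, red, green, blue); there is no depth.
- cams.calibration(name): a dict with "fx", "fy", "cx", "cy" (pixels), "position" and "rotation" of the camera in the world. Camera axes: x right, y up, looking along -z (the intrinsics and any distortion apply to the point x, -y, -z); pixel columns grow to the right and rows downward; lengths in m; the calibration is good to about 2 mm. A picture is of the moment at which its call begins: read the wrist's pose just before it. calibration takes no time and is no camera call; for the wrist camera it gives the pose at the moment of the call.
- order.finish_job(): hands the job in, once; it reports no verdict.
The state is a dict: "t": time; "joints": joint angles; "qd": joint speeds; "joint_efforts": joint torques, N m; "tool_pos": TCP position; "eef_rot": TCP orientation; "contact_force": force on the tool from outside, world axes, zero at the start; "torque": the same for the moment, N m; "width": finger opening in m.
Only numpy, scipy, OpenCV 4.12 (cv2) and the standard library are available. Lean on these libraries where they do the work, as an engineer would, in place of code of your own. Each camera call takes 0.05 s, during which the arm holds its last target. There are 200 camera calls.

## Working session

There is one attempt and no reset: what is moved stays moved. The work goes in short steps, Python scripts to look and compute and a tool call to move; the robot and the scene stay as the last step left them, time stands still between calls to the robot, and variables do not carry over. Pictures are saved under pics/ and viewed, about 8 in all and at most 12, crops included, and the job is handed in when it is done.

Besides the shell and the picture viewer there is one more tool, called after "Call:" in YAML: its name, and indented under it one key for each argument. drive_tool: Moves the arm, as the interface text tells. Its arguments: {"type":"object","properties":{"motion":{"type":"array"},"gripper":{"type":"number"},"newtons":{"type":"number"}},"required":["motion"]}

```bash
mkdir -p pics; cat > h.py <<'E'
import numpy as np, cv2
from bench import robot, cams, order
def snap(name, fn):
    im=cams.read_camera(name); cv2.imwrite('pics/'+fn, im[:,:,::-1]); return im
def ray(c,u,v,z):
    d=np.array([(u-c['cx'])/c['fx'],-(v-c['cy'])/c['fy'],-1.0])
    R=np.array(c['rotation']); p=np.array(c['position']); w=R@d
    return p+w*(z-p[2])/w[2]
def proj(c,P):
    R=np.array(c['rotation']); p=np.array(c['position']); q=R.T@(np.array(P)-p)
    return c['cx']+c['fx']*q[0]/-q[2], c['cy']-c['fy']*q[1]/-q[2]
E
python3 - <<'E'
from h import *
np.set_printoptions(precision=4,suppress=True)
snap('scene','s1.png'); snap('top','t1.png')
for n in('scene','top'): print(n,cams.calibration(n))
s=robot.sense(); print(s)
E
```

```text
scene {'fx': 467.06823766319815, 'fy': 467.06823766319815, 'cx': 256.2327374422783, 'cy': 186.6353651395895, 'position': array([-0.613 , -0.7347,  0.8224]), 'rotation': array([[ 0.5489,  0.3961, -0.7361],
       [-0.8358,  0.2761, -0.4746],
       [ 0.0152,  0.8757,  0.4826]])}
top {'fx': 349.70259493546035, 'fy': 349.70259493546035, 'cx': 258.9249053751583, 'cy': 194.08208089724533, 'position': array([0.3877, 0.0001, 1.0358]), 'rotation': array([[ 0.0016,  0.9903, -0.1389],
       [-0.9999, -0.    , -0.0115],
       [-0.0113,  0.1389,  0.9902]])}
{'t': 0.1, 'joints': array([-0.8604,  0.3855,  0.0068, -0.0004, -1.194 , -0.2586]), 'qd': array([ 0.0007, -0.0016,  0.0042,  0.0019,  0.0008,  0.0007]), 'joint_efforts': array([ -0.0002, -39.1691,  18.7935,   4.232 ,   0.0135,  -0.0001]), 'tool_pos': array([ 0.2726, -0.5618,  0.2356]), 'eef_rot': array([[-0.8998, -0.4364, -0.001 ],
       [-0.4364,  0.8998,  0.0017],
       [ 0.0001,  0.002 , -1.    ]]), 'contact_force': array([ 0.5828,  0.3653, -0.4772]), 'torque': array([ 0.0179, -0.0392,  0.011 ]), 'width': 0.08733077915483299}
```

View pics/t1.png

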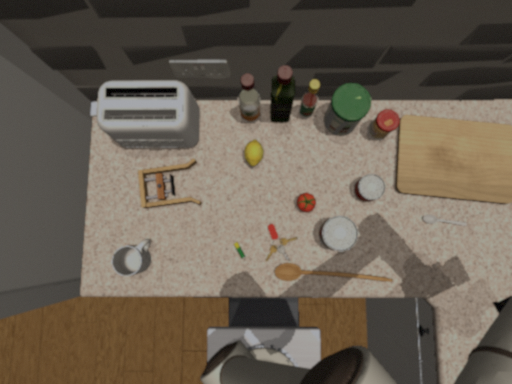

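View pics/s1.png

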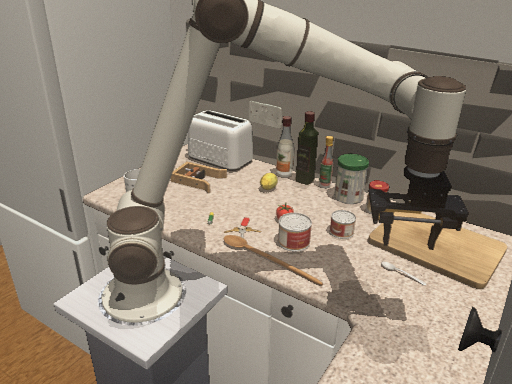

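The top view shows the small tin at (371,188), the large tin at (339,234), the tomato at (306,203) and the lemon at (254,153). The bay's mouth is at about (197,183), opening to the right, with the mug at (130,260). I'll measure these with masks next.

```bash
python3 - <<'E'
from h import *
np.set_printoptions(precision=4,suppress=True)
c=cams.calibration('top'); im=cv2.imread('pics/t1.png'); hsv=cv2.cvtColor(im,cv2.COLOR_BGR2HSV)
def blob(lo,hi,box):
    x0,y0,x1,y1=box; m=np.zeros(im.shape[:2],np.uint8)
    m[y0:y1,x0:x1]=cv2.inRange(hsv,lo,hi)[y0:y1,x0:x1]
    cs,_=cv2.findContours(m,cv2.RETR_EXTERNAL,cv2.CHAIN_APPROX_NONE); k=max(cs,key=cv2.contourArea)
    return k,cv2.minAreaRect(k)
for n,lo,hi,b,z in [('lemon',(20,120,60),(35,255,255),(235,130,275,175),.029),('tomato',(0,150,60),(10,255,255),(290,188,322,218),.031)]:
    k,r=blob(lo,hi,b); print(n,r, ray(c,*r[0],z))
    P=np.array([ray(c,*p[0],z)[:2] for p in k]); print('  world rect',cv2.minAreaRect(P.astype(np.float32)))
k,r=blob((0,0,0),(180,255,255),(0,0,5,5))
A=cv2.resize(im[150:220,125:215],None,fx=6,fy=6,interpolation=cv2.INTER_CUBIC)
B=cv2.resize(im[168:210,345:400],None,fx=6,fy=6,interpolation=cv2.INTER_CUBIC)
out=np.zeros((700,560,3),np.uint8); out[:420,:540]=A; out[430:430+252,:330]=B; cv2.imwrite('pics/c1.png',out)
for n,p,z in [('tin',(371,186),.058),('big',(339,232),.08),('mug',(130,260),.09),('jar',(386,121),.1)]: print(n,ray(c,*p,z))
E
```

```text
lemon ((253.25001525878906, 152.75), (19.798988342285156, 20.50609588623047), 45.0) [0.6523 0.0287 0.029 ]
  world rect ((0.6525053381919861, 0.02870076335966587), (0.06027385964989662, 0.06143651530146599), 44.504940032958984)
tomato ((305.6500244140625, 202.0500030517578), (17.076295852661133, 17.39252471923828), 18.43494987487793) [ 0.5054 -0.1233  0.031 ]
  world rect ((0.5054575204849243, -0.12325684726238251), (0.0490422323346138, 0.05081300809979439), 71.01045989990234)
tin [ 0.5479 -0.3049  0.058 ]
big [ 0.4179 -0.2062  0.08  ]
mug [0.3425 0.3553 0.09  ]
jar [ 0.7235 -0.341   0.1   ]
```

View pics/c1.png

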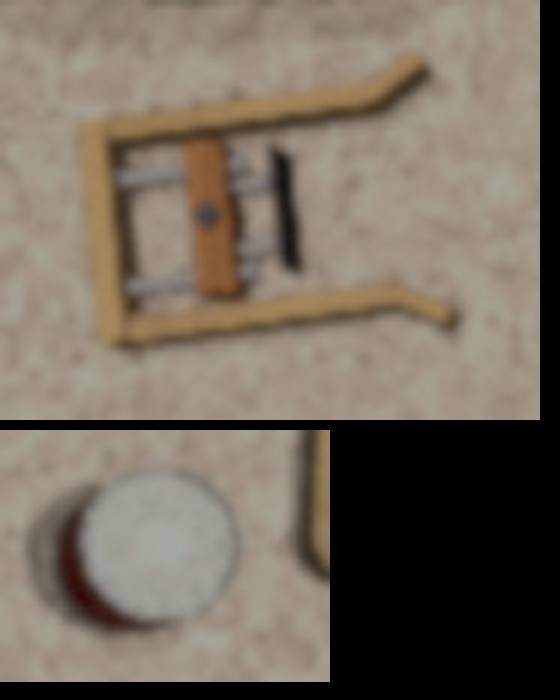

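```bash
cat >> h.py <<'E'
def tgt(P,jaw=None,rows=1):
    """shift in tool axes and roll (deg) to bring TCP to P with tool y along jaw (mod 180)"""
    s=robot.sense(); R=np.array(s['eef_rot']); d=R.T@(np.array(P)-s['tool_pos']); a=0
    if jaw is not None:
        j=R.T@np.array([jaw[0],jaw[1],0]); a=np.degrees(np.arctan2(-j[0],j[1])); a=(a+90)%180-90
    print('shift mm',np.round(d*1000,1),'roll',np.round(a,1),'t',round(s['t'],2),'j6',round(s['joints'][5],2))
E
python3 - <<'E'
from h import *
np.set_printoptions(precision=4,suppress=True)
c=cams.calibration('top')
f=lambda X,Y,z=.036:ray(c,125+(X+.5)/6-.5,150+(Y+.5)/6-.5,z)
g=lambda X,Y,z:ray(c,345+(X+.5)/6-.5,168+(Y-430+.5)/6-.5,z)
bl,bb=f(82,125),f(102,342); ku,kl=f(370,103),f(392,288); tu,tl=f(425,68),f(455,318); pu,pl=f(285,148,.033),f(298,270,.033)
print('back width',np.linalg.norm(bl-bb),'kink',np.linalg.norm(ku-kl),'tips',np.linalg.norm(tu-tl),'pad',np.linalg.norm(pu-pl))
for n,a in [('kink',(ku,kl)),('tips',(tu,tl)),('pad',(pu,pl)),('back',(bl,bb))]: print(n,a[0][:2],a[1][:2],'mid',(a[0]+a[1])[:2]/2)
ax=((bl+bb)-(tu+tl))/2; L=np.linalg.norm(ax); ax/=L; print('len',L,'axis',ax,'ang',np.degrees(np.arctan2(ax[1],ax[0])))
m=(ku+kl)/2; print('pad depth',((pu+pl)/2-m)@ax)
print('tin',g(160,545,.058),'r',np.linalg.norm(g(81,545,.058)-g(239,545,.058))/2,'board edge',g(312,560,.02))
print('toaster front', [ray(c,*p,.05)[:2] for p in [(120,148),(198,148),(198,120)]])
tgt([.55,-.305,.19],ax[:2])
E
```

```text
back width 0.1073868137176751 kink 0.09196324247897396 tips 0.12422857304626132 pad 0.06069304022891951
kink [0.6087 0.2245] [0.5177 0.2111] mid [0.5632 0.2178]
tips [0.6261 0.1981] [0.5032 0.1803] mid [0.5646 0.1892]
pad [0.587  0.2661] [0.5269 0.2576] mid [0.5569 0.2618]
back [0.5979 0.365 ] [0.4915 0.35  ] mid [0.5447 0.3575]
len 0.16948936874524512 axis [-0.1178  0.993   0.    ] ang 96.76359010912927
pad depth 0.04445542314197588
tin [ 0.5457 -0.3055  0.058 ] r 0.03701718950032412 board edge [ 0.5444 -0.3909  0.02  ]
toaster front [array([0.6615, 0.4166]), array([0.6612, 0.1888]), array([0.7459, 0.191 ])]
shift mm [-361.6  110.    45.7] roll 19.1 t 0.1 j6 -0.26
```

Call:
drive_tool:
  motion:
    - [-0.045,0.014,0.005,2]
    - [-0.09,0.028,0.01,4]
    - [-0.135,0.042,0.016,7]
    - [-0.18,0.056,0.022,9]
    - [-0.225,0.07,0.028,11]
    - [-0.27,0.083,0.034,13]
    - [-0.315,0.097,0.04,16]
    - [-0.361,0.11,0.046,18]
    - [-0.361,0.11,0.046,18]
    - [-0.361,0.11,0.046,18]

```text
t: 1.35
tool_pos: [0.5493, -0.3056, 0.1901]
eef_rot: [[-0.99, -0.138, -0.001], [-0.138, 0.99, 0.0], [0.001, 0.001, -1.0]]
contact_force: [-0.4, 1.1, -0.2]
width: 0.0871
```

```bash
python3 - <<'E'
from h import *
im=snap('wrist','w1.png')[:,:,::-1]; c=cams.calibration('wrist')
s1=cv2.imread('pics/s1.png')[150:270,350:490]
out=np.zeros((504,800,3),np.uint8); out[:384,:512]=im; out[:240,512:792]=cv2.resize(s1,None,fx=2,fy=2,interpolation=cv2.INTER_CUBIC)
s2=snap('scene','s2.png')[:,:,::-1]; u,v=map(int,proj(cams.calibration('scene'),robot.sense()['tool_pos'])); print(u,v)
k=cv2.resize(s2[v-70:v+60,u-70:u+70],None,fx=2,fy=2,interpolation=cv2.INTER_CUBIC); out[242:502,512:792]=k
cv2.imwrite('pics/m1.png',out)
s=robot.sense(); print(s['tool_pos'],s['eef_rot'],s['t'],s['contact_force'],c['position'])
print('expected tin top px',proj(c,[.5457,-.3055,.058]))
E
```

```text
348 178
[ 0.54885053 -0.30638341  0.19053135] [[-9.90685763e-01 -1.36167411e-01 -3.92516156e-04]
 [-1.36167446e-01  9.90685834e-01  6.32205808e-05]
 [ 3.80251613e-04  1.16079652e-04 -9.99999921e-01]] 1.45 [-0.32162621 -0.21420419  0.35849826] [ 0.4751866  -0.31555002  0.33835207]
expected tin top px (np.float64(256.72597785453513), np.float64(182.91213837456576))
```

View pics/m1.png

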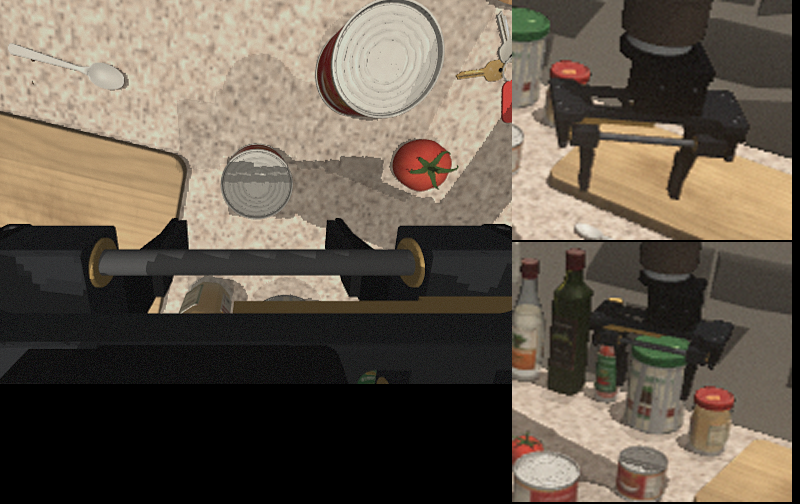

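The wrist view shows the tin at (257,182), within 1 px of my estimate, with the tomato at (422,165) and the large tin well clear. I'll go down over the tin and grip it lightly.

Call:
drive_tool:
  motion:
    - [0.003,0.001,0.02,0]
    - [0.003,0.001,0.045,0]
    - [0.003,0.001,0.07,0]
    - [0.003,0.001,0.095,0]
    - [0.003,0.001,0.12,0]
    - [0.003,0.001,0.14,0]
    - [0.003,0.001,0.155,0]
    - [0.003,0.001,0.164,0]
    - [0.003,0.001,0.164,0]
    - [0.003,0.001,0.164,0]
  gripper: 0.087

```text
t: 2.7
tool_pos: [0.5471, -0.3054, 0.0273]
eef_rot: [[-0.991, -0.137, 0.001], [-0.137, 0.991, -0.001], [-0.001, -0.001, -1.0]]
contact_force: [0.7, 0.3, 0.2]
width: 0.0872
```

Call:
drive_tool:
  motion:
    - [0,0,0,0]
    - [0,0,0,0]
    - [0,0,0,0]
    - [0,0,0,0]
    - [0,0,0,0]
    - [0,0,0,0]
    - [0,0,0,0]
    - [0,0,0,0]
    - [0,0,0,0]
    - [0,0,0,0]
  gripper: 0.07
  newtons: 6

```text
t: 3.95
tool_pos: [0.5469, -0.3052, 0.0271]
eef_rot: [[-0.991, -0.137, 0.001], [-0.137, 0.991, -0.0], [-0.001, -0.001, -1.0]]
contact_force: [-1.2, 1.5, 5.6]
width: 0.075
```

Call:
drive_tool:
  motion:
    - [-0.002,0.004,0,0]
    - [-0.006,0.013,0,0]
    - [-0.01,0.023,0,0]
    - [-0.015,0.034,0,0]
    - [-0.02,0.045,0,0]
    - [-0.025,0.056,0,0]
    - [-0.03,0.068,0,0]
    - [-0.035,0.079,0,0]
    - [-0.038,0.086,0,0]
    - [-0.039,0.088,0,0]

```text
t: 5.2
tool_pos: [0.5733, -0.2128, 0.0271]
eef_rot: [[-0.99, -0.138, 0.0], [-0.138, 0.99, -0.001], [-0.0, -0.001, -1.0]]
contact_force: [-2.0, -4.3, 5.2]
width: 0.0746
```

Call:
drive_tool:
  motion:
    - [-0.002,0.004,0,0]
    - [-0.006,0.013,0,0]
    - [-0.01,0.023,0,0]
    - [-0.015,0.034,0,0]
    - [-0.02,0.045,0,0]
    - [-0.025,0.056,0,0]
    - [-0.03,0.068,0,0]
    - [-0.035,0.079,0,0]
    - [-0.038,0.086,0,0]
    - [-0.039,0.088,0,0]

```text
t: 6.45
tool_pos: [0.5996, -0.1203, 0.0271]
eef_rot: [[-0.99, -0.138, -0.0], [-0.138, 0.99, -0.001], [0.001, -0.001, -1.0]]
contact_force: [-2.3, -3.7, 6.1]
width: 0.0753
```

```bash
python3 - <<'E'
from h import *
w=snap('wrist','w2.png')[:,:,::-1]; t=snap('top','t2.png')[:,:,::-1]
out=np.zeros((384,800,3),np.uint8); out[:,:512]=w; out[:288,512:]=cv2.resize(t[100:244,170:314],(288,288)); cv2.imwrite('pics/m2.png',out)
tgt([.545,.02,.027])
E
```

```text
shift mm [ 34.8 146.4  -0. ] roll 0 t 6.55 j6 -1.5
```

View pics/m2.png

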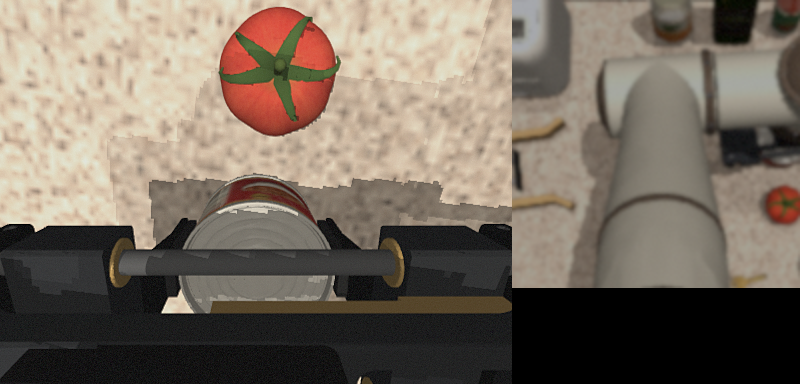

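The tin sits upright between the fingers at (257,250), with the tomato well clear at (280,70). The arm hides the rest from the top camera. I'll carry on past the lemon.

Call:
drive_tool:
  motion:
    - [0.001,0.004,0,0]
    - [0.003,0.012,0,0]
    - [0.005,0.02,0,0]
    - [0.007,0.029,0,0]
    - [0.009,0.038,0,0]
    - [0.011,0.047,0,0]
    - [0.013,0.056,0,0]
    - [0.015,0.065,0,0]
    - [0.017,0.071,0,0]
    - [0.0175,0.073,0,0]

```text
t: 7.8
tool_pos: [0.5728, -0.0496, 0.0271]
eef_rot: [[-0.99, -0.138, 0.002], [-0.138, 0.99, -0.0], [-0.002, -0.0, -1.0]]
contact_force: [1.5, -3.9, 6.2]
width: 0.0753
```

Call:
drive_tool:
  motion:
    - [0.001,0.004,0,0]
    - [0.003,0.012,0,0]
    - [0.005,0.02,0,0]
    - [0.007,0.029,0,0]
    - [0.009,0.038,0,0]
    - [0.011,0.047,0,0]
    - [0.013,0.056,0,0]
    - [0.015,0.065,0,0]
    - [0.017,0.071,0,0]
    - [0.0175,0.073,0,0]

```text
t: 9.05
tool_pos: [0.5452, 0.0202, 0.027]
eef_rot: [[-0.99, -0.138, 0.001], [-0.138, 0.99, -0.0], [-0.001, -0.0, -1.0]]
contact_force: [1.8, -5.0, 5.5]
width: 0.0749
```

Call:
drive_tool:
  motion:
    - [-0.002,0.004,0,0]
    - [-0.006,0.014,0,0]
    - [-0.011,0.027,0,0]
    - [-0.016,0.041,0,0]
    - [-0.021,0.055,0,0]
    - [-0.027,0.07,0,0]
    - [-0.033,0.085,0,0]
    - [-0.039,0.1,0,0]
    - [-0.043,0.11,0,0]
    - [-0.044,0.114,0,0]

```text
t: 10.3
tool_pos: [0.5714, 0.1383, 0.0266]
eef_rot: [[-0.99, -0.138, -0.003], [-0.138, 0.99, -0.002], [0.004, -0.002, -1.0]]
contact_force: [0.8, -5.8, 7.9]
width: 0.0748
```

```bash
python3 - <<'E'
from h import *
w=snap('wrist','w3.png')[:,:,::-1]; c=cams.calibration('wrist'); t=snap('top','t3.png')[:,:,::-1]; s=snap('scene','s3.png')[:,:,::-1]
np.save('cw3.npy',c,allow_pickle=True)
out=np.zeros((600,800,3),np.uint8); out[:384,:512]=w; out[:288,512:]=cv2.resize(t[130:226,120:216],(288,288),interpolation=cv2.INTER_CUBIC)
out[384:,:288]=cv2.resize(s[140:212,160:256],(288,216),interpolation=cv2.INTER_CUBIC); cv2.imwrite('pics/m3.png',out)
tgt([.5659,.1932,.027])
M=np.array([.5625,.218,.036]); ax=np.array([-.135,.991,0]); cr=np.array([.991,.135,0])
for n,a,b in [('ku',0,44),('kl',0,-44),('tipl',-29,-61),('tipu',-29,61)]: print(n,np.round(proj(c,M+ax*a/1e3+cr*b/1e3),1))
E
```

```text
shift mm [-1.9 54.8 -0.5] roll 0 t 10.45 j6 -1.95
ku [389.7 322. ]
kl [412.2 177.3]
tipl [358.5 143.5]
tipu [338.5 345.2]
```

View pics/m3.png

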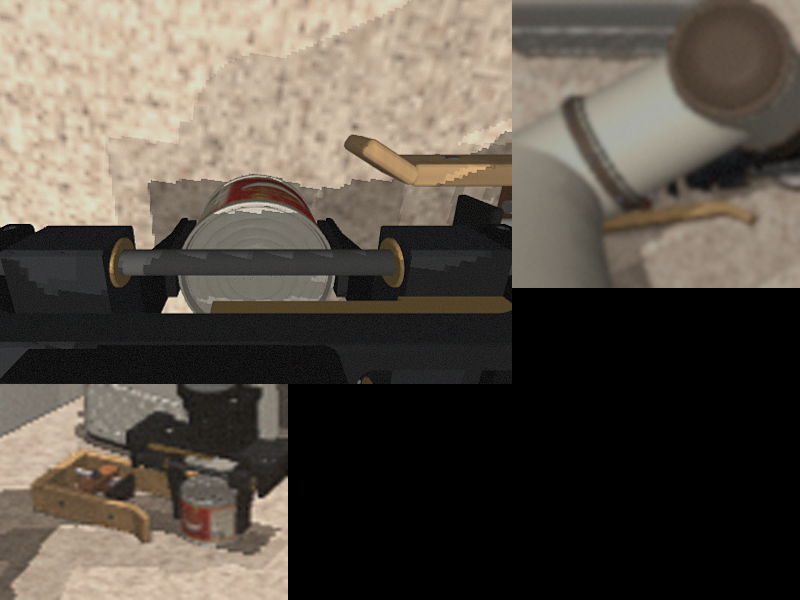

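```bash
python3 - <<'E'
from h import *
im=cv2.imread('pics/w3.png'); c=np.load('cw3.npy',allow_pickle=True).item(); s=robot.sense()
for u in (425,450): print(u,[tuple(int(k) for k in im[v,u]) for v in range(148,196,2)])
print(c['position'],c['rotation'],s['tool_pos'])
M=np.array([.5625,.218,0]); ax=np.array([-.136,.9907,0]); cr=np.array([.9907,.136,0])
for u,v in [(413,186),(425,186),(450,186),(450,163),(450,155)]:
    p=ray(c,u,v,.036); d=p-M; print(u,v,p,'bay xy mm',np.round([d@ax*1e3,d@cr*1e3],1))
print('tin label/top edge', ray(c,182,250,.058),ray(c,333,250,.058))
s2=cv2.imread('pics/s3.png')
z=np.zeros((560,780,3),np.uint8); z[:,:]=cv2.resize(s2[145:215,165:262],(780,560),interpolation=cv2.INTER_CUBIC); 
w=cv2.resize(im[120:200,335:512],(708,320),interpolation=cv2.INTER_CUBIC); o=np.zeros((590,780,3),np.uint8); o[:320,:708]=w; o[325:585,:390]=cv2.resize(z,(390,260)); cv2.imwrite('pics/m4.png',o)
E
```

```text
425 [(148, 172, 189), (151, 172, 192), (159, 181, 201), (125, 146, 163), (47, 66, 83), (54, 75, 93), (51, 72, 89), (51, 68, 83), (80, 111, 136), (98, 141, 176), (109, 153, 192), (106, 150, 186), (103, 146, 183), (104, 147, 182), (99, 141, 176), (102, 143, 180), (104, 147, 181), (105, 148, 185), (96, 137, 171), (94, 111, 126), (127, 143, 157), (119, 137, 150), (115, 130, 143), (112, 129, 144)]
450 [(161, 185, 204), (159, 181, 200), (154, 176, 199), (109, 130, 148), (39, 42, 42), (72, 77, 79), (54, 74, 89), (47, 65, 82), (82, 114, 139), (104, 144, 181), (107, 153, 191), (107, 151, 190), (103, 148, 184), (117, 162, 201), (116, 166, 205), (116, 165, 203), (110, 156, 196), (79, 109, 138), (74, 105, 130), (91, 108, 121), (116, 130, 146), (121, 137, 149), (119, 132, 147), (107, 123, 137)]
[0.49806086 0.1294053  0.17474526] [[-0.13661755 -0.95399321 -0.26689437]
 [ 0.99062226 -0.13205062 -0.03507374]
 [-0.00178346 -0.2691832   0.96308734]] [0.57154225 0.13866749 0.02657763]
413 186 [0.52326175 0.21377401 0.036     ] bay xy mm [  1.1 -39.4]
425 186 [0.5224187  0.21986585 0.036     ] bay xy mm [  7.3 -39.5]
450 186 [0.52066278 0.23255409 0.036     ] bay xy mm [ 20.1 -39.5]
450 163 [0.50915411 0.22872297 0.036     ] bay xy mm [ 17.9 -51.4]
450 155 [0.50527089 0.22743028 0.036     ] bay xy mm [ 17.1 -55.4]
tin label/top edge [0.56351783 0.10356999 0.058     ] [0.55393104 0.17260683 0.058     ]
```

View pics/m4.png

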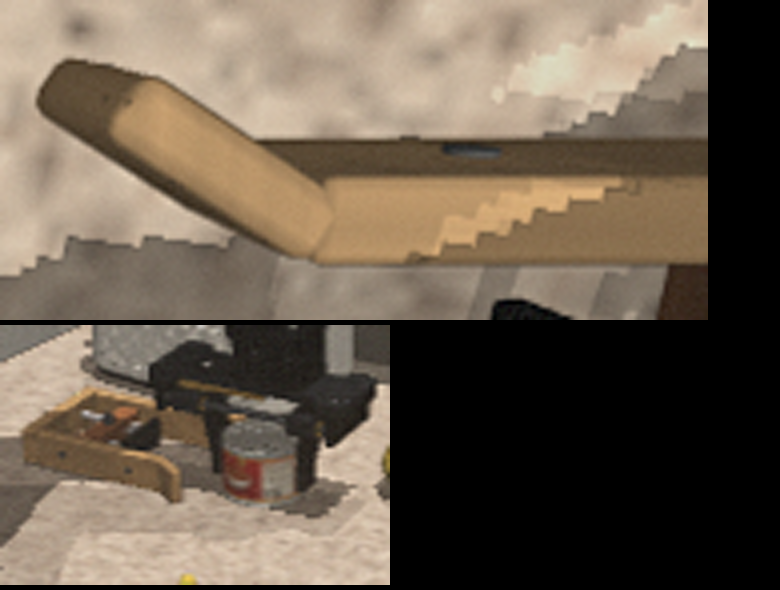

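```bash
python3 - <<'E'
from h import *
im=cv2.imread('pics/w3.png'); c=np.load('cw3.npy',allow_pickle=True).item(); s=robot.sense(); R=np.array(s['eef_rot'])
print([(v,tuple(int(k) for k in im[v,257])) for v in range(170,216,3)])
for v in (177,205,208): print(v, R.T@(ray(c,257,v,.058)-s['tool_pos'])*1e3)
M=np.array([.5663,.2195,0]); ax=np.array([-.137,.9906,0]); cr=np.array([.9906,.137,0])
p=ray(c,459,196,.033)-M; print('pad corner bay',p@ax*1e3,p@cr*1e3)
d=s['tool_pos']-M; print('tool in bay',d@ax*1e3,d@cr*1e3)
tgt([*(M-.025*ax)[:2],.027],ax[:2])
E
```

```text
[(170, (132, 153, 174)), (173, (140, 160, 179)), (176, (150, 164, 167)), (179, (28, 27, 76)), (182, (58, 64, 77)), (185, (68, 78, 93)), (188, (27, 43, 72)), (191, (34, 41, 86)), (194, (38, 78, 97)), (197, (43, 78, 100)), (200, (76, 79, 79)), (203, (187, 204, 211)), (206, (138, 148, 154)), (209, (177, 192, 201)), (212, (187, 204, 212)), (215, (109, 118, 123))]
177 [ 47.38684632   0.97107071 -31.30120081]
205 [ 34.74760906   0.9645327  -31.33376586]
208 [ 33.35063715   0.96381007 -31.33736516]
pad corner bay 27.101517968260833 -37.15813904103666
tool in bay -80.79087241293807 -5.88108011535239
shift mm [-5.9 55.8 -0.5] roll 0.0 t 10.45 j6 -1.95
```

Call:
drive_tool:
  motion:
    - [-0.001,0.002,0,0]
    - [-0.003,0.006,0,0]
    - [-0.0045,0.011,0,0]
    - [-0.0045,0.017,0,0]
    - [-0.0045,0.024,0,0]
    - [-0.0045,0.032,0,0]
    - [-0.0045,0.04,0,0]
    - [-0.0045,0.047,0,0]
    - [-0.0045,0.052,0,0]
    - [-0.0045,0.053,0,0]

```text
t: 11.7
tool_pos: [0.5689, 0.1913, 0.0265]
eef_rot: [[-0.99, -0.138, -0.002], [-0.138, 0.99, -0.002], [0.003, -0.002, -1.0]]
contact_force: [0.6, -4.3, 6.2]
width: 0.0753
```

```bash
python3 - <<'E'
from h import *
w=snap('wrist','w5.png')[:,:,::-1]; c=cams.calibration('wrist'); s=robot.sense(); R=np.array(s['eef_rot'])
cv2.imwrite('pics/w5b.png',w)
M=np.array([.5663,.2195,0]); ax=np.array([-.137,.9906,0]); cr=np.array([.9906,.137,0])
d=s['tool_pos']-M; print('tool in bay',d@ax*1e3,d@cr*1e3,s['tool_pos'],s['contact_force'],s['joints'])
im=w.astype(int)
for u in (380,430): print(u,[(v,*im[v,u]) for v in range(150,200,4)])
for n,a,b in [('kl',0,-44),('tipl',-29,-61),('padc',43,-31)]: print(n,np.round(proj(c,M+ax*a/1e3+cr*b/1e3+[0,0,.035]),1))
E
```

```text
tool in bay -28.211409845009594 -1.3017240888504957 [0.56887533 0.19137705 0.02645794] [ 0.47468308 -3.09162136  6.46188653] [ 5.94149289e-01  5.65874505e-01 -2.90172815e-01  4.10214504e-04
 -7.17705043e-01 -2.02718990e+00]
380 [(150, np.int64(53), np.int64(72), np.int64(89)), (154, np.int64(68), np.int64(94), np.int64(117)), (158, np.int64(116), np.int64(162), np.int64(202)), (162, np.int64(110), np.int64(156), np.int64(195)), (166, np.int64(110), np.int64(154), np.int64(193)), (170, np.int64(110), np.int64(153), np.int64(192)), (174, np.int64(109), np.int64(152), np.int64(192)), (178, np.int64(176), np.int64(201), np.int64(220)), (182, np.int64(103), np.int64(117), np.int64(127)), (186, np.int64(103), np.int64(116), np.int64(127)), (190, np.int64(18), np.int64(20), np.int64(21)), (194, np.int64(14), np.int64(13), np.int64(13)), (198, np.int64(24), np.int64(19), np.int64(20))]
430 [(150, np.int64(54), np.int64(74), np.int64(90)), (154, np.int64(70), np.int64(99), np.int64(124)), (158, np.int64(115), np.int64(164), np.int64(204)), (162, np.int64(115), np.int64(162), np.int64(200)), (166, np.int64(109), np.int64(155), np.int64(194)), (170, np.int64(104), np.int64(148), np.int64(184)), (174, np.int64(100), np.int64(140), np.int64(173)), (178, np.int64(27), np.int64(40), np.int64(62)), (182, np.int64(29), np.int64(40), np.int64(58)), (186, np.int64(26), np.int64(39), np.int64(58)), (190, np.int64(32), np.int64(44), np.int64(62)), (194, np.int64(97), np.int64(100), np.int64(106)), (198, np.int64(114), np.int64(120), np.int64(126))]
kl [310.2 175.7]
tipl [253.4 142.2]
padc [391.1 200. ]
```

View pics/w5b.png

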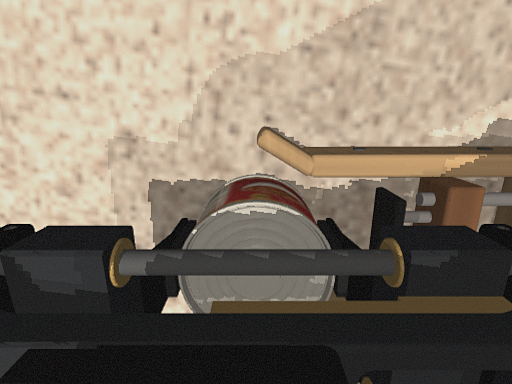

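```bash
python3 - <<'E'
from h import *
c=cams.calibration('wrist')
M=np.array([.5663,.2195,0]); ax=np.array([-.137,.9906,0]); cr=np.array([.9906,.137,0])
for xb in (35,40,45,50): print(xb,[np.round(proj(c,M+ax*xb/1e3-cr*.031+[0,0,z]),0) for z in (.003,.033)])
E
```

```text
35 [array([355., 185.]), array([374., 199.])]
40 [array([363., 185.]), array([384., 199.])]
45 [array([371., 185.]), array([393., 199.])]
50 [array([379., 185.]), array([403., 199.])]
```

Call:
drive_tool:
  motion:
    - [0,0,0,0]
    - [0,0,0,0]
    - [0,0,0,0]
    - [0,0,0,0]
    - [0,0,0,0]
    - [0,0,0,0]
    - [0,0,0,0]
    - [0,0,0,0]
    - [0,0,0,0]
    - [0,0,0,0]
  gripper: 0.087

```text
t: 13.0
tool_pos: [0.5701, 0.1918, 0.0265]
eef_rot: [[-0.991, -0.137, -0.0], [-0.137, 0.991, 0.0], [-0.0, 0.0, -1.0]]
contact_force: [-0.2, -0.3, -0.7]
width: 0.0869
```

Call:
drive_tool:
  motion:
    - [0,0,-0.01,0]
    - [0,0,-0.03,0]
    - [0,0,-0.055,0]
    - [0,0,-0.08,0]
    - [0,0,-0.095,0]
    - [0.01,-0.015,-0.095,0]
    - [0.025,-0.035,-0.095,0]
    - [0.04,-0.055,-0.095,0]
    - [0.05,-0.067,-0.095,0]
    - [0.05,-0.067,-0.095,0]
  gripper: 0.087

```text
t: 14.25
tool_pos: [0.5288, 0.1174, 0.1212]
eef_rot: [[-0.991, -0.136, -0.001], [-0.136, 0.991, -0.001], [0.001, -0.0, -1.0]]
contact_force: [-0.0, -0.2, 0.6]
width: 0.0873
```

Call:
drive_tool:
  motion:
    - [0,0,0,-9]
    - [0,0,0,-19]
    - [0,0,0,-29]
    - [0,0,0,-39]
    - [0,0,0,-49]
    - [0,0,0,-59]
    - [0,0,0,-69]
    - [0,0,0,-79]
    - [0,0,0,-88]
    - [0,0,0,-90]

```text
t: 15.5
tool_pos: [0.5301, 0.1191, 0.1213]
eef_rot: [[0.138, -0.99, 0.0], [-0.99, -0.138, 0.0], [0.0, -0.0, -1.0]]
contact_force: [0.0, 0.2, -0.1]
width: 0.0871
```

```bash
python3 - <<'E'
from h import *
w=snap('wrist','w6.png')[:,:,::-1]; c=cams.calibration('wrist'); s=robot.sense()
M=np.array([.5663,.2195,0]); ax=np.array([-.137,.9906,0]); cr=np.array([.9906,.137,0])
d=s['tool_pos']-M; print('tool in bay',d@ax*1e3,d@cr*1e3,s['tool_pos'],s['eef_rot'],s['joints'],s['contact_force'])
for a,b in [(-28,0),(-65.5,0),(-28,37.5),(-28,-37.5)]: print(a,b,np.round(proj(c,M+ax*a/1e3+cr*b/1e3+[0,0,.058]),1))
for b in (44,-44): print('cheek',[np.round(proj(c,M+ax*a/1e3+cr*b/1e3+[0,0,.036]),1) for a in (0,120)])
E
```

```text
tool in bay -94.54186416792231 -49.693113351368126 [0.53002832 0.11904463 0.12134034] [[ 1.37928260e-01 -9.90442222e-01  2.33055815e-05]
 [-9.90442221e-01 -1.37928261e-01 -3.34389671e-05]
 [ 3.63338632e-05 -1.84706533e-05 -9.99999999e-01]] [ 5.19538765e-01  3.61117333e-01 -3.49902556e-01  5.35801674e-05
 -8.59772810e-01 -3.81204355e-01] [ 0.50520086  0.41359124 -0.09040989]
-28 0 [199. 280.]
-65.5 0 [196.5 240.4]
-28 37.5 [155.7 280. ]
-28 -37.5 [242.4 280. ]
cheek [array([159.7, 292.1]), array([170.1, 387.6])]
cheek [array([250.6, 292.1]), array([251.3, 387.6])]
```

View pics/w6.png

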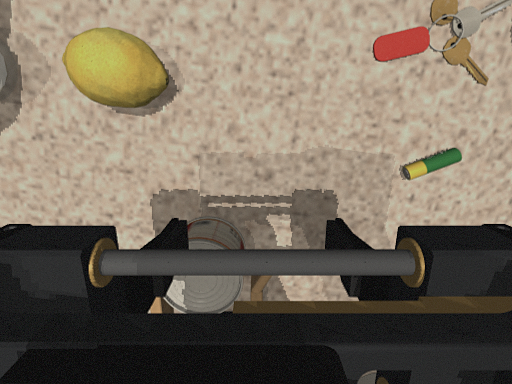

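Call:
drive_tool:
  motion:
    - [0,0,0.01,0]
    - [0,0,0.028,0]
    - [0,0,0.048,0]
    - [0,0,0.068,0]
    - [0,0,0.084,0]
    - [0,0,0.094,0]
    - [0,0,0.099,0]
    - [0,0,0.099,0]
    - [0,0,0.099,0]
    - [0,0,0.099,0]

```text
t: 16.8
tool_pos: [0.5301, 0.1188, 0.0231]
eef_rot: [[0.137, -0.991, 0.001], [-0.991, -0.137, 0.001], [-0.0, -0.001, -1.0]]
contact_force: [1.1, -0.2, 0.2]
width: 0.0873
```

Call:
drive_tool:
  motion:
    - [-0.004,0,0,0]
    - [-0.008,0,0,0]
    - [-0.012,0,0,0]
    - [-0.016,0,0,0]
    - [-0.019,0,0,0]
    - [-0.022,0,0,0]
    - [-0.025,0,0,0]
    - [-0.028,0,0,0]
    - [-0.03,0,0,0]
    - [-0.032,0,0,0]

```text
t: 18.05
tool_pos: [0.5253, 0.1504, 0.0226]
eef_rot: [[0.137, -0.991, -0.0], [-0.991, -0.137, -0.0], [0.0, 0.0, -1.0]]
contact_force: [0.1, -2.1, 1.0]
width: 0.0868
```

Call:
drive_tool:
  motion:
    - [-0.002,0,0,0]
    - [-0.004,0,0,0]
    - [-0.006,0,0,0]
    - [-0.008,0,0,0]
    - [-0.01,0,0,0]
    - [-0.012,0,0,0]
    - [-0.014,0,0,0]
    - [-0.016,0,0,0]
    - [-0.017,0,0,0]
    - [-0.018,0,0,0]

```text
t: 19.3
tool_pos: [0.5229, 0.1682, 0.0226]
eef_rot: [[0.137, -0.991, -0.0], [-0.991, -0.137, -0.0], [0.0, 0.0, -1.0]]
contact_force: [0.6, -0.8, -0.2]
width: 0.0869
```

```bash
python3 - <<'E'
from h import *
w=snap('wrist','w7.png')[:,:,::-1]; c=cams.calibration('wrist'); s=robot.sense()
M=np.array([.5663,.2195,0]); ax=np.array([-.137,.9906,0]); cr=np.array([.9906,.137,0])
d=s['tool_pos']-M; xb=d@ax*1e3; print('tool in bay',xb,d@cr*1e3,s['contact_force'],s['torque'])
for a,b in [(0,0),(0,37.5),(0,-37.5)]: print(a,b,np.round(proj(c,M+ax*(xb+47)/1e3+cr*b/1e3+[0,0,.058]),1))
E
```

```text
tool in bay -44.78440552137474 -50.06804929417611 [-0.35850564 -1.5596813  -0.50417671] [-0.34331902  0.04607597 -0.02089841]
0 0 [157.6 359.9]
0 37.5 [ 83.4 360. ]
0 -37.5 [231.9 359.8]
```

View pics/w7.png

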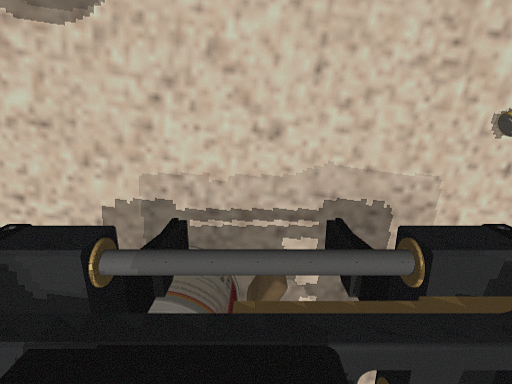

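Call:
drive_tool:
  motion:
    - [-0.001,0,0,0]
    - [-0.002,0,0,0]
    - [-0.003,0,0,0]
    - [-0.004,0,0,0]
    - [-0.005,0,0,0]
    - [-0.006,0,0,0]
    - [-0.006,0,0,0]
    - [-0.006,0,0,0]
    - [-0.006,0,0,0]
    - [-0.006,0,0,0]

```text
t: 20.6
tool_pos: [0.522, 0.174, 0.0225]
eef_rot: [[0.137, -0.991, -0.0], [-0.991, -0.137, -0.0], [0.0, 0.0, -1.0]]
contact_force: [-0.9, -2.3, 0.5]
width: 0.0869
```

Call:
drive_tool:
  motion:
    - [-0.0005,0,0,0]
    - [-0.001,0,0,0]
    - [-0.0015,0,0,0]
    - [-0.002,0,0,0]
    - [-0.0025,0,0,0]
    - [-0.003,0,0,0]
    - [-0.0035,0,0,0]
    - [-0.004,0,0,0]
    - [-0.004,0,0,0]
    - [-0.004,0,0,0]

```text
t: 21.85
tool_pos: [0.5211, 0.1767, 0.0226]
eef_rot: [[0.136, -0.991, -0.001], [-0.991, -0.136, -0.002], [0.001, 0.002, -1.0]]
contact_force: [0.6, -8.6, 3.7]
width: 0.0869
```

Call:
drive_tool:
  motion:
    - [-0.0004,0,0,0]
    - [-0.0008,0,0,0]
    - [-0.0012,0,0,0]
    - [-0.0016,0,0,0]
    - [-0.0016,0,0,0]
    - [-0.0016,0,0,0]
    - [-0.0016,0,0,0]
    - [-0.0016,0,0,0]
    - [-0.0016,0,0,0]
    - [-0.0016,0,0,0]

```text
t: 23.1
tool_pos: [0.5207, 0.1776, 0.0227]
eef_rot: [[0.135, -0.991, -0.002], [-0.991, -0.135, -0.002], [0.002, 0.002, -1.0]]
contact_force: [0.7, -11.0, 3.0]
width: 0.0873
```

```bash
python3 - <<'E'
from h import *
M=np.array([.5663,.2195,0]); ax=np.array([-.137,.9906,0]); F=[];X=[]
for i in range(6):
    s=robot.sense(); F.append(-(s['contact_force']@ax)); X.append((s['tool_pos']-M)@ax*1e3); cams.read_camera('top')
print(np.round(F,2),np.mean(F),np.mean(X),s['contact_force'],s['torque'],s['eef_rot'][:,2])
E
```

```text
[10.97 10.79 10.25 11.21 10.2  10.75] 10.695526755454864 -35.28412665391684 [  1.32007908 -10.66994832   4.10512947] [-2.73184423 -0.42587629 -0.54540577] [-0.00209141 -0.00237639 -0.99999499]
```

Call:
drive_tool:
  motion:
    - [-0.0002,0,0,0]
    - [-0.0002,0,0,0]
    - [-0.0002,0,0,0]
    - [-0.0002,0,0,0]
    - [-0.0002,0,0,0]
    - [-0.0002,0,0,0]
    - [-0.0002,0,0,0]
    - [-0.0002,0,0,0]
    - [-0.0002,0,0,0]
    - [-0.0002,0,0,0]

```text
t: 24.65
tool_pos: [0.5206, 0.1777, 0.0227]
eef_rot: [[0.135, -0.991, -0.002], [-0.991, -0.135, -0.002], [0.002, 0.003, -1.0]]
contact_force: [1.6, -10.3, 3.9]
width: 0.0868
```

Call:
drive_tool:
  motion:
    - [0.001,0,0,0]
    - [0.002,0,0,0]
    - [0.003,0,0,0]
    - [0.004,0,0,0]
    - [0.006,0,0,0]
    - [0.009,0,0,0]
    - [0.014,0,0,0]
    - [0.022,0,0,0]
    - [0.03,0,0,0]
    - [0.035,0,0,0]

```text
t: 25.9
tool_pos: [0.5261, 0.1444, 0.0226]
eef_rot: [[0.137, -0.991, -0.0], [-0.991, -0.137, -0.0], [0.0, 0.0, -1.0]]
contact_force: [-0.6, -0.2, -0.2]
width: 0.0871
```

Call:
drive_tool:
  motion:
    - [0.005,0,0,0]
    - [0.01,0,0,0]
    - [0.012,0,-0.01,0]
    - [0.015,0,-0.03,0]
    - [0.025,0,-0.055,0]
    - [0.045,0,-0.085,0]
    - [0.075,0,-0.115,0]
    - [0.1,0,-0.145,0]
    - [0.12,0,-0.165,0]
    - [0.12,0,-0.165,0]

```text
t: 27.15
tool_pos: [0.5435, 0.0256, 0.19]
eef_rot: [[0.136, -0.991, 0.005], [-0.991, -0.136, 0.001], [-0.001, -0.005, -1.0]]
contact_force: [0.1, 0.3, -0.7]
width: 0.0872
```

Call:
drive_tool:
  motion:
    - [0.02,0,-0.01,0]
    - [0.06,0,-0.02,0]
    - [0.1,0,-0.03,0]
    - [0.14,0,-0.04,0]
    - [0.18,0,-0.05,0]
    - [0.22,0,-0.05,0]
    - [0.25,0,-0.05,0]
    - [0.27,0,-0.05,0]
    - [0.28,0,-0.05,0]
    - [0.28,0,-0.05,0]

```text
t: 28.4
tool_pos: [0.5809, -0.2508, 0.2371]
eef_rot: [[0.137, -0.991, -0.001], [-0.991, -0.137, 0.0], [-0.0, 0.001, -1.0]]
contact_force: [0.1, 0.1, -0.3]
width: 0.0868
```

```bash
python3 - <<'E'
from h import *
t=snap('top','t8.png')[:,:,::-1]; s=snap('scene','s8.png')[:,:,::-1]
st=robot.sense(); print(st['t'],st['tool_pos'],st['contact_force'])
out=np.zeros((600,800,3),np.uint8)
out[:390,:500]=cv2.resize(t[140:218,115:215],(500,390),interpolation=cv2.INTER_CUBIC)
out[392:600,:277]=cv2.resize(t,(277,208)); out[392:600,280:720]=cv2.resize(s[140:208,120:264],(440,208),interpolation=cv2.INTER_CUBIC)
cv2.imwrite('pics/m8.png',out)
M=np.array([.5663,.2195,0]); ax=np.array([-.137,.9906,0]); c=cams.calibration('top')
print('tin top expected in crop',(np.array(proj(c,M+ax*.010+[0,0,.058]))-[115,140])*5)
E
```

```text
28.5 [ 0.58093348 -0.25023048  0.23751412] [-0.132348    0.18737625 -0.63948761]
tin top expected in crop [336.89851935 200.66091416]
```

View pics/m8.png

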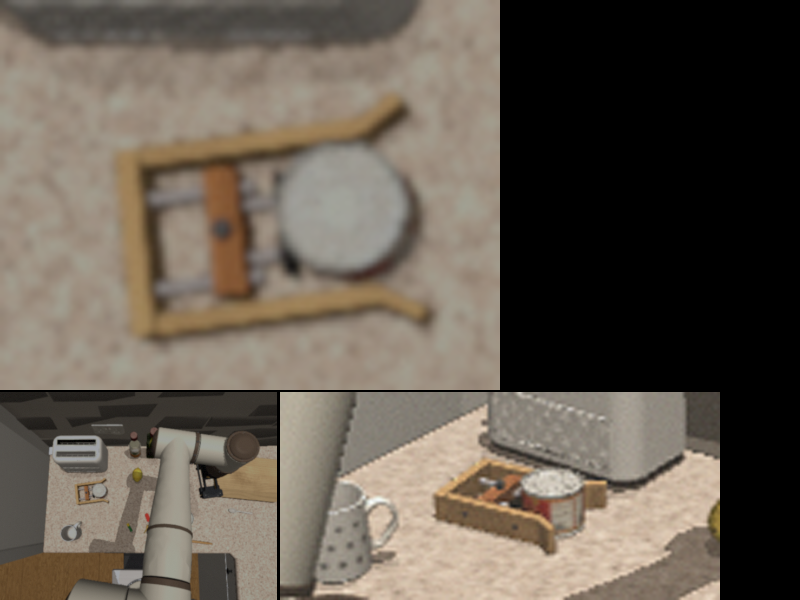

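The top and scene views show the tin upright between the cheeks, its rim meeting the dark pad at about (280,210) in the crop. The arm is clear and the mug hasn't moved, so I'm handing in.

```bash
python3 -c "
from h import *
print(order.finish_job())"
```

```text
the job is handed in; nothing more can be done
None
```

The short tin is standing in the bay against the sprung pad, and I handed the job in at about 28.5 s of the 72 s allowed.

- **Slide:** I held the tin with a light 6 N grip and slid it flat along the worktop, past the tomato and then the lemon, and let go inside the bay's mouth. The planned path left at least 20 mm to both. The pictures on the way showed the tomato clear. I took no picture while passing the lemon.
- **Push:** I pushed it in with the side of one finger, low down. The steady push was about 10.7 N. Less the roughly 1.7 N it takes to slide the tin, that puts about 9 N on the pad. I held it for well over a second; the highest reading was about 11 N.
- **Release:** I backed the finger off slowly, then lifted the arm well clear. The force reading fell back to about zero.

**Last checks:** the final top and scene views show the tin upright between the cheeks, with its rim at the pad. The mug looks unmoved. The arm hid the jar's corner of the top view, so I did not check the jar, but nothing came near it.

**Uncertain or disagreeing:**
- My first bay centre from the top camera was about 4 mm off to one side from the wrist view. I used the wrist view.
- The top view now puts the tin about 4–5 mm from where I calculated it would be, which is within what that camera can resolve.
- The pad force is my estimate. Pad travel alone would put it nearer 8.5 N.

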